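# Row up the tea cartons and clamp the rack's stop

### The job

Free the sliding stop of the wooden rack by its clamp knob and put every tea carton from the basket into the rack, crosswise and side by side in one row against the fixed end. Then bring the stop up snug so that no gaps are left, and turn its knob fully tight to lock it. The round tin stays in the basket, and the coffee things stay where they are.

Things in the scene. Friction and masses are not known exactly. Their poses are not given: they have to be found in the camera images.
- rack: Low wooden trough fixed to the table, 340 mm long (its y axis), 90 mm wide (x). Origin: centre of its underside. Floor 12 mm thick with a recessed steel strip; between two side rails (8 mm thick, tops 22 mm above the table) is a channel 66 mm wide. At its +y end stands the fixed end plate, 60 mm high; at the other end rides the sliding stop.
- rack_end (a point): Foot of the fixed end plate's inner face, mid-channel, on the trough's floor (12 mm above the table); axes as the rack's: the row runs from here towards -y.
- stop (a joint): Position of the sliding stop = clear length of channel between the fixed end plate and the stop's face, m: 0 shut, 0.245 fully back (grows towards the rack's -y). Slides freely (about 2 N) when the clamp is loose; held by friction (about 15 N) when the clamp is tight. It can be moved by holding its clamp knob.
- stop_face (a point): Foot of the stop's face (the face towards the cartons), mid-channel, on the trough's floor; axes as the rack's. The stop is a dark wooden block 62 mm wide, reaching 70 mm back (-y) from this face, top 60 mm above the table; the knob stands on it.
- clamp (a joint): Turn of the clamp knob on the stop, rad: 0 fully loose, 1.45 fully tight (both end stops); it tightens clockwise seen from above. It bites from about 0.8 on and counts as tight above 1.2. Friction torque 0.15 Nm, a little more when tight; stays where it is left.
- clamp_grip (a point): Middle of the clamp knob's bar grip, on its turning axis, 82 mm above the table, 35 mm behind (-y) the stop's face. The bar is 46 mm long (this point's x axis, turning with the knob), 14 mm thick (y) and reaches from 67 to 93 mm above the table. At joint 0 its x axis lies along the rack's x.
- basket: Shallow open rectangular basket, fixed, 320 mm long (its y) by 220 mm wide (x), 42 mm high, walls and floor 5 mm. Origin: centre of its underside. Holds the tea cartons and one round tin.
- tin: Small round metal tin with a lid, diameter 42 mm, 30 mm high, lying among the cartons; origin at the centre of its underside. It stays in the basket.
- carton1: Small cardboard tea carton, 56 mm long (x) by 42 by 42 mm (y, z), about 60 g; origin at its centre; in the basket at the start, lying with its length roughly across the basket. Between three and five of the five cartons are there; None from the start on means absent.
- carton2: Small cardboard tea carton, 56 mm long (x) by 42 by 42 mm (y, z), about 60 g; origin at its centre; in the basket at the start, lying with its length roughly across the basket. Between three and five of the five cartons are there; None from the start on means absent.
- carton3: Small cardboard tea carton, 56 mm long (x) by 42 by 42 mm (y, z), about 60 g; origin at its centre; in the basket at the start, lying with its length roughly across the basket. Between three and five of the five cartons are there; None from the start on means absent.
- carton4: Small cardboard tea carton, 56 mm long (x) by 42 by 42 mm (y, z), about 60 g; origin at its centre; in the basket at the start, lying with its length roughly across the basket. Between three and five of the five cartons are there; None from the start on means absent.
- carton5: Small cardboard tea carton, 56 mm long (x) by 42 by 42 mm (y, z), about 60 g; origin at its centre; in the basket at the start, lying with its length roughly across the basket. Between three and five of the five cartons are there; None from the start on means absent.
- pot: Tall white coffee pot, about 232 mm high, 112 mm across; leave alone. Origin: centre of its underside.
- saucer1: White saucer, 140 mm across, with a cup on it; leave alone. Origin: centre of its underside.
- cup1: White cup, 76 mm across, 60 mm high, on its saucer; leave alone. Origin: centre of its underside.
- saucer2: White saucer, 140 mm across, with a cup on it; leave alone. Origin: centre of its underside.
- cup2: White cup, 76 mm across, 60 mm high, on its saucer; leave alone. Origin: centre of its underside.
- caddy: Closed square tin tea caddy, 90 x 90 x 142 mm; leave alone. Origin: centre of its underside.
- pitcher: Empty clear plastic juice pitcher, 120 mm across, 190 mm high; leave alone. Origin: centre of its underside.
Not all that is in view belongs to the job. What is shaped like the carton4 but purple is not meant.

How it is judged:
By the outcome, as a careful person would: the job done as asked, in the order asked, and still so for the second after the job is handed in, with the robot touching nothing.
Of carton1, carton2, carton3, carton4, carton5 only 3 to 5 are there at a start; the rules pass over those that are not, and their reading is None.
At some moment in a run one of carton1, carton2, carton3, carton4, carton5 may be knocked a few centimetres aside while the robot is not near it.
Once in a run the grip may slacken for a moment while it holds something.
It also fails if it takes over 210 s, if anything falls off the work surface, if the arm or the gripper's body presses on something with over 40 N, if the wrist force passes 120 N, or if a joint passes its speed limit or range.

### The arm

A 6-joint arm with a two-finger parallel gripper is mounted at the origin on the work surface. World frame = base frame: x ahead of the robot, y to its left, z up, the work surface at z = 0. Lengths are in m, angles in degrees, forces in N, time in s.
With the tool pointing down it reaches from about 0.4 to 0.825 m from the base axis. Payload 7 kg.
Tool frame: the origin (TCP) lies on the centre line of the jaws, within the pads' length; the fingertips stand 19 mm ahead of it and the grasp point (between the pads) is the TCP (r.tips_ahead is the distance from the TCP to the fingertips, in m); z points along the fingers, y is the line along which they close (so a half turn about z gives the same grasp; the last joint's range is limited). The gripper opens to 88 mm and grips with 3 to 60 N. Pads are 19 mm wide; open, the fingers measure 130 mm over their backs; the gripper's body (78 mm by 193 mm) begins 47 mm behind the grasp point.
Start: joints at [86.752, 20.546, 0.682, 0, -70.136, -16.507], TCP at [0.228, 0.635, 0.246] pointing down, gripper open.
Joint ranges: [-176.03, 176.03], [-82.01, 121.73], [-58.28, 71.71], [-173.87, 95.51], [-174.79, -0.11], [-173.66, 173.66]. Speed limits (degrees/s): [136.94, 136.94, 172.46, 180, 180, 180].

### API

Orientations are given as [roll, pitch, yaw] about the fixed x, y, z axes, in that order (R = Rz(yaw) Ry(pitch) Rx(roll)).
In Python, from plant import r, viewer, close_job gives the robot as it stands. The module is installed in compiled form; this text tells all that it offers.
- The arm moves only by the tool arm_command, never from a script. Its arguments are lists of equal length, an entry for each row: "travel": the shift along the world's x, y, z scaled (see below), a list of three; "delta_rot": the turn, a rotation vector about the world's x, y, z scaled (see below), a list of three. In form: {"travel": [[dx, dy, dz], ...], "delta_rot": [[rx, ry, rz], ...]}. A call has 1 to 20 rows; each row is the pose to reach, as a shift and turn from the pose commanded when the call began; what a row does not reach only later rows make up. The controller multiplies each number of a shift by 0.5 m and each number of a turn by 90 degrees. A row lasts 1/8 s, in which the tool goes at most 62.5 mm and 10.7 degrees, less where a joint would pass 70% of its speed; a pose out of reach is approached as far as the arm can. A call with a number of a shift or a turn outside -1 to 1 is refused whole. A call with a gripper value outside its range is refused whole. "grip" is the opening, from 0 (shut) to 1 (fully open), set as the call begins (left out, the last holds). The fingers move at their own pace and stop on an object; "newtons" is the grip in N (left out, the last holds). Time passes only in rows, so rows that repeat a pose let the fingers close. It gives the time, the measured TCP pose, the force, the opening and the grip force at its end, in the units of the state.
- r.get_state(): the state, without advancing time (a new reading comes with each control period).
- viewer.capture(name): name is "scene" or "side" or "wrist"; returns a dict with "img" (400x640x3 uint8, red, green, blue), "camera_matrix" (3x3 intrinsics, pixels), "R" (3x3) and "t" (3): a world point X has camera coordinates R X + t; the wrist camera has in their place "mount" (4x4, takes a point from camera to tool coordinates, whose origin is the TCP and whose axes are the flange's). Camera axes: x right, y down, z forward; pixel columns grow to the right and rows downward; lengths in m; the calibration is good to about 2 mm. A picture is of the moment at which its call begins: read the wrist's pose just before it. There is no depth.
- close_job(): hands the job in; it is judged then, once.
The state is a dict: "time_s": time; "joints": joint angles; "qd": joint speeds; "joint_torque": joint torques, N m; "tcp_pos": TCP position; "eef_rot": TCP orientation; "contact_force": force on the tool from outside, world axes, zero at the start; "moment": the same for the moment, N m; "gripper_width": finger opening in m; "gripper_force": force on a finger pad.
Only numpy, scipy, OpenCV 4.12 (cv2) and the standard library are available. Lean on these libraries where they do the work, as an engineer would, in place of code of your own. Each camera call takes 0.05 s, during which the arm holds its last target. There are 200 camera calls.

## Working session

There is one attempt and no reset: what is moved stays moved. The work goes in short steps, Python scripts to look and compute and a tool call to move; the robot and the scene stay as the last step left them, time stands still between calls to the robot, and variables do not carry over. Pictures are saved under pics/ and viewed, at most 14 in all, crops included, and the job is handed in when it is done.

Besides the shell and the picture viewer there is one more tool, called after "Request:" as a command line: name --argument value ..., lists and objects as JSON in quotes. arm_command: Moves the arm, as the interface text tells. Shifts and turns lie within -1 to 1; 1 stands for 0.5 m of shift or 90 degrees of turn. Its arguments: {"type":"object","properties":{"travel":{"type":"array"},"delta_rot":{"type":"array"},"grip":{"type":"number"},"newtons":{"type":"number"}},"required":["travel","delta_rot"]}

```bash
mkdir -p pics; ls; python3 - <<'E'
from plant import r, viewer
import cv2
s=r.get_state(); print({k:s[k] for k in("time_s","tcp_pos","eef_rot","gripper_width","contact_force")})
for n in("scene","side","wrist"):
    c=viewer.capture(n); cv2.imwrite(f"pics/{n}0.png",c["img"][:,:,::-1]); print(n,{k:c[k] for k in c if k!="img"})
E
```

```text
pics
{'time_s': 0.0, 'tcp_pos': array([0.2279961 , 0.63484724, 0.24461925]), 'eef_rot': array([ 1.79905983e+02, -6.70919385e-03, -1.97607168e+01]), 'gripper_width': 0.08772701272016739, 'contact_force': array([-0.31787562, -0.6270911 , -0.36759531])}
scene {'camera_matrix': array([[418.0673567 ,   0.        , 320.60257909],
       [  0.        , 418.0673567 , 199.20308164],
       [  0.        ,   0.        ,   1.        ]]), 'R': array([[-0.3413229 ,  0.93985132,  0.01334836],
       [ 0.76083339,  0.2845927 , -0.58321484],
       [-0.55193408, -0.1889087 , -0.81220827]]), 't': array([ 0.15346071, -0.33314125,  1.93362112])}
side {'camera_matrix': array([[379.13080087,   0.        , 321.56464117],
       [  0.        , 379.13080087, 200.22825171],
       [  0.        ,   0.        ,   1.        ]]), 'R': array([[ 0.9610777 , -0.27607797, -0.010517  ],
       [-0.16655187, -0.54858527, -0.81933795],
       [ 0.22043169,  0.78919906, -0.57321437]]), 't': array([-0.49732622,  0.14781072,  1.14111023])}
wrist {'camera_matrix': array([[360.00675213,   0.        , 318.57266496],
       [  0.        , 360.00675213, 200.55350084],
       [  0.        ,   0.        ,   1.        ]]), 'mount': array([[ 3.15417220e-04, -9.68814616e-01, -2.47786481e-01,
         6.62551153e-02],
       [ 9.99999833e-01,  1.85724404e-04,  5.46779832e-04,
         3.90371082e-04],
       [-4.83708297e-04, -2.47786612e-01,  9.68814513e-01,
        -1.38189972e-01],
       [ 0.00000000e+00,  0.00000000e+00,  0.00000000e+00,
         1.00000000e+00]])}
```

View pics/scene0.png

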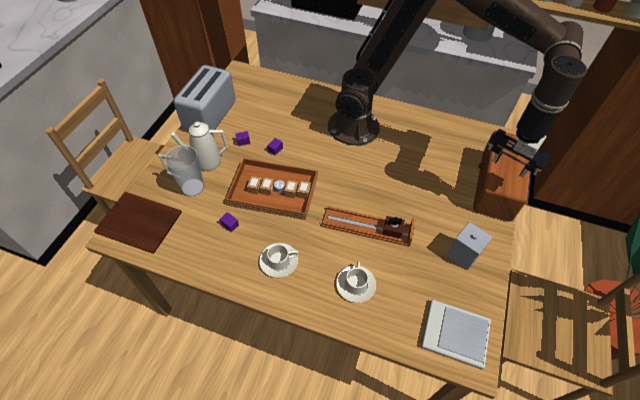

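View pics/side0.png

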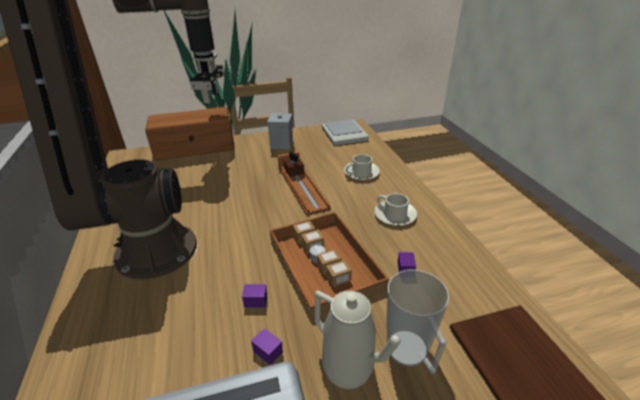

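View pics/wrist0.png

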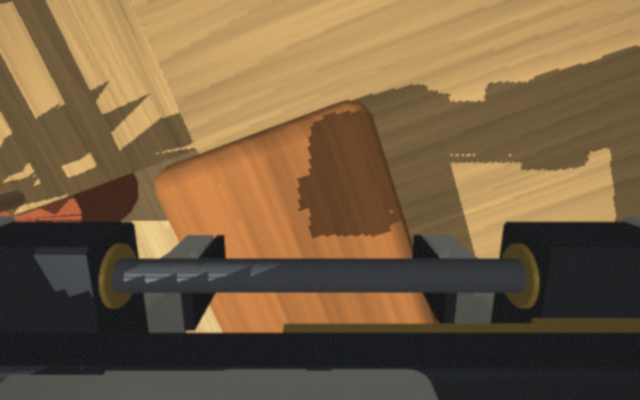

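Scene: the basket spans (228–318, 160–215), with four pale cartons at about (253,185), (267,184), (290,187) and (304,187) and the tin at (279,186). The rack runs from (322,220) to (412,232), with the stop and knob near (398,227). The purple blocks at (242,138), (275,146) and (229,222) are decoys.

```bash
cat > h.py <<'E'
import numpy as np, cv2
from scipy.spatial.transform import Rotation as Ro
from plant import r, viewer
def cap(n):
    s=r.get_state(); c=viewer.capture(n); K=c["camera_matrix"]
    if n=="wrist":
        T=np.eye(4);T[:3,:3]=Ro.from_euler("xyz",s["eef_rot"],degrees=True).as_matrix();T[:3,3]=s["tcp_pos"]
        M=T@c["mount"]; return c["img"],K,M[:3,:3].T,-M[:3,:3].T@M[:3,3]
    return c["img"],K,c["R"],c["t"]
def ray(K,R,t,uv,z):
    uv=np.atleast_2d(np.float64(uv)); d=np.c_[uv,np.ones(len(uv))]@np.linalg.inv(K).T@R; o=-R.T@t
    return o+d*((z-o[2])/d[:,2])[:,None]
def proj(K,R,t,X):
    p=(np.atleast_2d(X)@R.T+t)@K.T; return p[:,:2]/p[:,2:]
def save(name,img,box=None,f=1):
    if box: img=img[box[1]:box[3],box[0]:box[2]]
    cv2.imwrite(f"pics/{name}.png",cv2.resize(img[:,:,::-1],None,fx=f,fy=f,interpolation=cv2.INTER_CUBIC))
E
python3 - <<'E'
from h import *
c=cap("scene"); save("crop1",c[0],(215,145,425,265),3.8)
for n,uv,z in[("c",(253,185),.047),("c",(267,184),.047),("tin",(279,186),.035),("c",(290,187),.047),("c",(304,187),.047),("knob",(398,224),.09),("rackL",(322,222),.02),("rackR",(412,240),.02)]:
    print(n,ray(*c[1:],uv,z)[0].round(3))
E
```

```text
c [ 0.5   -0.27   0.047]
c [ 0.476 -0.219  0.047]
tin [ 0.46  -0.175  0.035]
c [ 0.458 -0.128  0.047]
c [ 0.438 -0.075  0.047]
knob [0.506 0.319 0.09 ]
rackL [0.552 0.043 0.02 ]
rackR [0.51  0.385 0.02 ]
```

View pics/crop1.png

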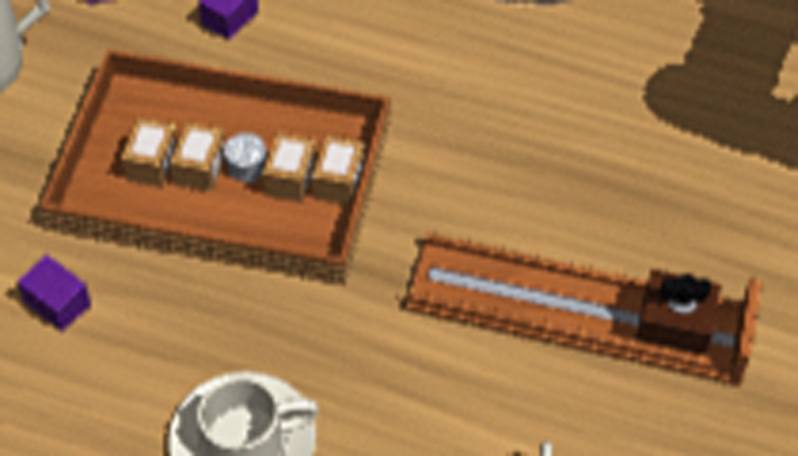

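Close crop: four brown cartons with white tops stand in a row in the basket, with the tin in the middle at crop (244,155). The rack's fixed end plate is at the right, crop (750,320). The dark stop and its black knob are next to it at crop (685,295), so the stop must be pulled back to the left. I'll look from the wrist.

Request:
arm_command --travel '[[0.42,-0.84,0.25],[0.42,-0.84,0.25],[0.42,-0.84,0.25],[0.42,-0.84,0.25],[0.42,-0.84,0.25],[0.42,-0.84,0.25],[0.42,-0.84,0.25],[0.42,-0.84,0.25],[0.42,-0.84,0.25],[0.42,-0.84,0.25],[0.42,-0.84,0.25],[0.42,-0.84,0.25],[0.42,-0.84,0.25],[0.42,-0.84,0.25]]' --delta_rot '[[0,0,0.22],[0,0,0.22],[0,0,0.22],[0,0,0.22],[0,0,0.22],[0,0,0.22],[0,0,0.22],[0,0,0.22],[0,0,0.22],[0,0,0.22],[0,0,0.22],[0,0,0.22],[0,0,0.22],[0,0,0.22]]'

```text
time_s: 1.95
tcp_pos: [0.438, 0.2156, 0.3705]
eef_rot: [180.0, 0.0, 0.1]
contact_force: [-0.3, 0.5, 1.5]
gripper_width: 0.088
gripper_force: 0.0
```

```bash
python3 - <<'E'
from h import *
c=cap("wrist"); s=r.get_state(); print(s["joints"],s["tcp_pos"],s["eef_rot"]); save("w1",c[0]); np.savez("w1",*c)
E
```

```text
[ 4.93246599e+01 -8.75537768e-01 -9.65737243e+00  1.41569369e-04
 -8.12235914e+01  4.07470459e+01] [0.43807022 0.21547122 0.37051025] [1.79995798e+02 3.43572453e-03 7.17273235e-02]
```

View pics/w1.png

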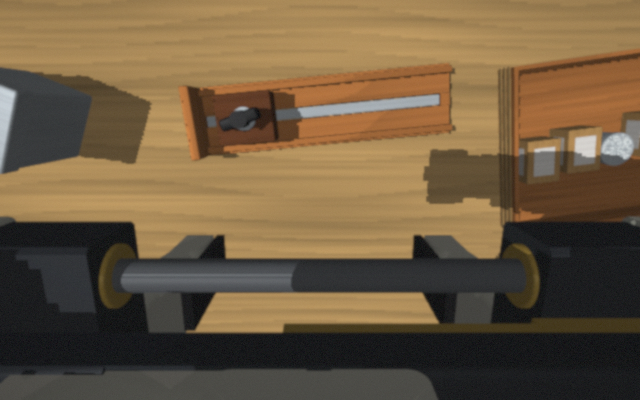

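Wrist view: the rack runs from the end plate at (190,120) to the open end at (452,98). The stop spans x 205–275, and the knob centre is near (240,119). The basket edge is at x 505 and the cartons are at (543,160) and (583,150).

```bash
python3 - <<'E'
from h import *
z=np.load("w1.npz"); img,K,R,t=[z[f"arr_{i}"] for i in range(4)]
save("crop2",img,(170,55,470,175),2.6)
hsv=cv2.cvtColor(img,cv2.COLOR_RGB2HSV)
for p in[(400,80),(350,30),(430,120),(240,140),(255,100),(235,122)]: print(p,hsv[p[1],p[0]])
m=cv2.inRange(hsv,(0,150,40),(14,255,255)); m[210:]=0; m[:,:175]=0; m[:,480:]=0
# rail outer edges per column
cols=range(290,445,5); top=[];bot=[]
for u in cols:
    v=np.flatnonzero(m[:,u]); 
    if len(v): top.append((u,v[0]-.5)); bot.append((u,v[-1]+.5))
for n,e in(("top",top),("bot",bot)):
    for h in(.022,0.0):
        P=ray(K,R,t,e,h); d=cv2.fitLine(np.float32(P[:,:2]),cv2.DIST_HUBER,0,.01,.01).ravel(); print(n,h,d.round(4),"x at y=.2:",d[2]+(.2-d[3])*d[0]/d[1],"yaw",np.degrees(np.arctan(-d[0]/d[1])))
E
```

```text
(400, 80) [ 14 163 167]
(350, 30) [ 18 120 181]
(430, 120) [ 13 159 173]
(240, 140) [ 10 147  99]
(255, 100) [ 11 156  98]
(235, 122) [120   4  60]
top 0.022 [ 0.0928 -0.9957  0.5511  0.1457] x at y=.2: 0.5460842 yaw 5.326377
top 0.0 [ 0.0928 -0.9957  0.5533  0.1426] x at y=.2: 0.547914 yaw 5.326363
bot 0.022 [ 0.0923 -0.9957  0.4639  0.153 ] x at y=.2: 0.45954445 yaw 5.293352
bot 0.0 [ 0.0923 -0.9957  0.4621  0.1502] x at y=.2: 0.45746228 yaw 5.2933664
```

View pics/crop2.png

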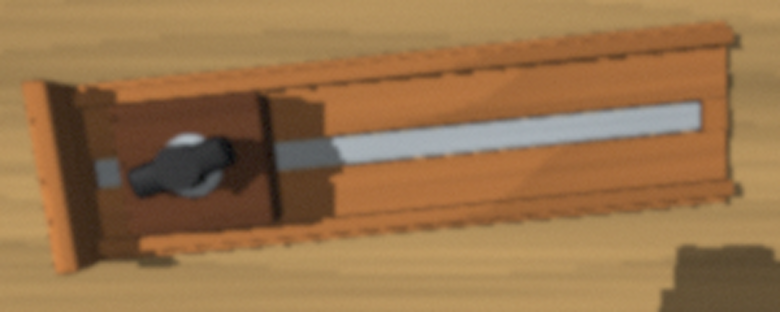

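```bash
python3 - <<'E'
from h import *
z=np.load("w1.npz"); img,K,R,t=[z[f"arr_{i}"] for i in range(4)]
C=np.array([.5028,.2]); a=np.radians(5.31); X=np.array([np.cos(a),np.sin(a)]); Y=np.array([-np.sin(a),np.cos(a)])
rk=lambda uv,h:np.c_[(ray(K,R,t,uv,h)[:,:2]-C)@X,(ray(K,R,t,uv,h)[:,:2]-C)@Y].round(4).tolist()
hsv=cv2.cvtColor(img,cv2.COLOR_RGB2HSV); sub=np.zeros(img.shape[:2],np.uint8); 
sub[95:145,212:272]=255
bar=cv2.inRange(hsv,(0,0,0),(179,70,75))&sub; m=cv2.findNonZero(bar); rc=cv2.minAreaRect(m); bx=cv2.boxPoints(rc)
print("bar px",rc,"rackframe",rk([rc[0]],.093),"world",ray(K,R,t,[rc[0]],.093))
P=ray(K,R,t,m[:,0],.093)[:,:2]; d=cv2.fitLine(np.float32(P),cv2.DIST_L2,0,.01,.01).ravel(); print("bar angle",np.degrees(np.arctan2(d[1],d[0])),P.min(0),P.max(0))
cr=lambda p:[(170+x/2.6,55+y/2.6) for x,y in p]
print("plate inner top .06",rk(cr([(47,85),(76,266)]),.06)); print("plate outer top .06",rk(cr([(26,85),(58,270)]),.06))
print("open end .022",rk(cr([(728,28),(733,190)]),.022),"floor",rk(cr([(727,110)]),.012))
print("stop -y edge top .06",rk(cr([(262,95),(276,215)]),.06)); print("strip ends .012",rk(cr([(701,115)]),.012))
print("stop +y edge .06",rk(cr([(110,103),(122,225)]),.06))
E
```

```text
bar px ((239.7941436767578, 120.1764907836914), (19.160314559936523, 41.71612548828125), 75.96376037597656) rackframe [[-0.002, 0.1045]] world [[0.49113768 0.30385066 0.093     ]]
bar angle -72.46409 [0.48133586 0.28085761] [0.50446045 0.32749406]
plate inner top .06 [[0.0406, 0.1674], [-0.0426, 0.1685]]
plate outer top .06 [[0.0415, 0.177], [-0.0437, 0.1775]]
open end .022 [[0.0399, -0.1566], [-0.0385, -0.1591]] floor [[0.0011, -0.1596]]
stop -y edge top .06 [[0.0273, 0.0699], [-0.0273, 0.0701]]
strip ends .012 [[-0.0001, -0.1464]]
stop +y edge .06 [[0.0302, 0.14], [-0.0253, 0.1434]]
```

Request:
arm_command --travel '[[0.109,0.177,-0.1],[0.109,0.177,-0.2],[0.109,0.177,-0.3],[0.109,0.177,-0.4],[0.109,0.177,-0.42],[0.109,0.177,-0.42],[0.109,0.177,-0.42],[0.109,0.177,-0.42],[0.109,0.177,-0.42],[0.109,0.177,-0.42],[0.109,0.177,-0.42],[0.109,0.177,-0.42]]' --delta_rot '[[0,0,-0.1],[0,0,-0.2],[0,0,-0.3],[0,0,-0.4],[0,0,-0.5],[0,0,-0.6],[0,0,-0.7],[0,0,-0.807],[0,0,-0.807],[0,0,-0.807],[0,0,-0.807],[0,0,-0.807]]' --grip 0.6

```text
time_s: 3.5
tcp_pos: [0.4927, 0.3038, 0.1606]
eef_rot: [-180.0, 0.0, -72.5]
contact_force: [0.8, -0.6, -0.1]
gripper_width: 0.0527
gripper_force: 0.0
```

Request:
arm_command --travel '[[0,0,-0.05],[0,0,-0.1],[0,0,-0.149],[0,0,-0.149],[0,0,-0.149]]' --delta_rot '[[0,0,0],[0,0,0],[0,0,0],[0,0,0],[0,0,0]]'

```text
time_s: 4.12
tcp_pos: [0.4931, 0.3041, 0.0869]
eef_rot: [-179.9, 0.0, -72.5]
contact_force: [0.4, 0.4, -0.1]
gripper_width: 0.053
gripper_force: 0.0
```

Request:
arm_command --travel '[[0,0,0],[0,0,0],[0,0,0],[0,0,0],[0,0,0],[0,0,0]]' --delta_rot '[[0,0,0],[0,0,0],[0,0,0],[0,0,0],[0,0,0],[0,0,0]]' --grip 0 --newtons 30

```text
time_s: 4.88
tcp_pos: [0.4935, 0.3042, 0.0864]
eef_rot: [-179.9, 0.0, -72.6]
contact_force: [5.6, 0.9, -2.4]
gripper_width: 0.014
gripper_force: 29.5
```

Request:
arm_command --travel '[[0,0,0],[0,0,0],[0,0,0],[0,0,0],[0,0,0],[0,0,0],[0,0,0],[0,0,0],[0,0,0],[0,0,0],[0,0,0],[0,0,0]]' --delta_rot '[[0,0,0.08],[0,0,0.16],[0,0,0.24],[0,0,0.32],[0,0,0.4],[0,0,0.48],[0,0,0.56],[0,0,0.64],[0,0,0.72],[0,0,0.8],[0,0,0.86],[0,0,0.86]]'

```text
time_s: 6.38
tcp_pos: [0.4956, 0.3057, 0.0864]
eef_rot: [-179.8, -0.3, 4.9]
contact_force: [16.5, 2.4, -11.0]
gripper_width: 0.0136
gripper_force: 29.9
```

```bash
python3 - <<'E'
from h import *
s=r.get_state(); print(s["joints"],s["moment"],s["contact_force"],s["gripper_width"])
E
```

```text
[ 50.95952892  20.38055299 -22.8648692    0.13047056 -46.42161691
  43.88089534] [ 0.93904099 -5.56573907  0.16463467] [ 16.4771049    2.4040412  -10.99688406] 0.013625217496418096
```

Request:
arm_command --travel '[[0.008,0.003,0],[0.008,0.003,0],[0.008,0.003,0]]' --delta_rot '[[0,0,0],[0,0,0],[0,0,0]]'

```text
time_s: 6.75
tcp_pos: [0.4961, 0.3052, 0.0862]
eef_rot: [180.0, 0.0, 4.8]
contact_force: [-2.1, 0.9, 4.4]
gripper_width: 0.0138
gripper_force: 29.9
```

Request:
arm_command --travel '[[0.003,-0.034,0],[0.006,-0.068,0],[0.0095,-0.102,0],[0.0126,-0.136,0],[0.0158,-0.17,0],[0.019,-0.204,0],[0.022,-0.238,0],[0.025,-0.272,0],[0.0284,-0.306,0],[0.0316,-0.34,0],[0.035,-0.374,0],[0.038,-0.408,0],[0.038,-0.408,0],[0.038,-0.408,0]]' --delta_rot '[[0,0,0],[0,0,0],[0,0,0],[0,0,0],[0,0,0],[0,0,0],[0,0,0],[0,0,0],[0,0,0],[0,0,0],[0,0,0],[0,0,0],[0,0,0],[0,0,0]]'

```text
time_s: 8.5
tcp_pos: [0.5158, 0.1005, 0.0862]
eef_rot: [180.0, 0.0, 4.8]
contact_force: [-0.6, -1.9, 4.8]
gripper_width: 0.0138
gripper_force: 29.9
```

Request:
arm_command --travel '[[0,0,0],[0,0,0],[0,0,0.05],[0,0,0.1],[0,0,0.2],[-0.05,-0.1,0.3],[-0.1,-0.2,0.4],[-0.15,-0.3,0.43],[-0.21,-0.4,0.43],[-0.21,-0.48,0.43],[-0.21,-0.48,0.43],[-0.21,-0.48,0.43],[-0.21,-0.48,0.43],[-0.21,-0.48,0.43]]' --delta_rot '[[0,0,0],[0,0,0],[0,0,0],[0,0,0],[0,0,0],[0,0,0],[0,0,0],[0,0,0],[0,0,0],[0,0,0],[0,0,0],[0,0,0],[0,0,0],[0,0,0]]' --grip 0.6

```text
time_s: 10.25
tcp_pos: [0.411, -0.1378, 0.3009]
eef_rot: [-180.0, 0.0, 4.9]
contact_force: [0.2, 0.1, -0.2]
gripper_width: 0.0526
gripper_force: 0.0
```

```bash
python3 - <<'E'
from h import *
c=cap("wrist"); s=r.get_state(); print(s["joints"],s["tcp_pos"],s["eef_rot"]); save("w2",c[0]); np.savez("w2",*c)
E
```

```text
[ 7.70756938e+00 -5.11925401e+00 -2.24437741e+01 -1.57497773e-03
 -7.26974075e+01  8.72069217e+01] [ 0.41095916 -0.13791996  0.30090189] [-1.79999567e+02  2.19748416e-02  4.91402245e+00]
```

View pics/w2.png

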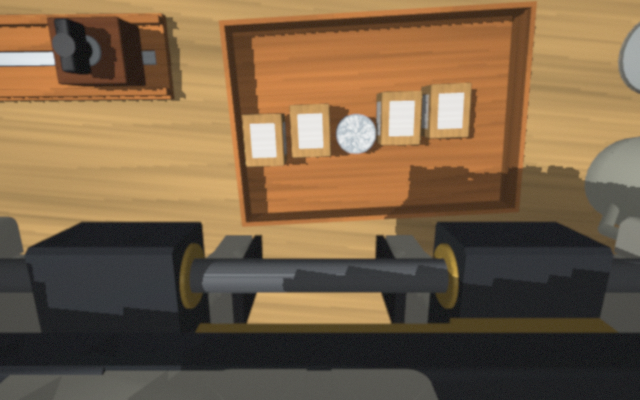

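Wrist view: four cartons with white labels are at (263,139), (311,131), (401,118) and (450,112). The tin is at (357,132). The stop now sits near the rack's open end at x 55–140.

```bash
cat >> h.py <<'E'
def labels(c,z=.047):
    img,K,R,t=c; hsv=cv2.cvtColor(img,cv2.COLOR_RGB2HSV)
    m=cv2.inRange(hsv,(0,0,200),(179,45,255)); m[225:]=0
    m=cv2.morphologyEx(m,cv2.MORPH_OPEN,np.ones((3,3)))
    out=[]
    for k in cv2.findContours(m,cv2.RETR_EXTERNAL,cv2.CHAIN_APPROX_NONE)[0]:
        if cv2.contourArea(k)<200: continue
        P=ray(K,R,t,cv2.boxPoints(cv2.minAreaRect(k)),z)[:,:2]; e=[P[1]-P[0],P[2]-P[1]]; L=[np.linalg.norm(v) for v in e]
        v=e[int(np.argmax(L))]; a=(np.degrees(np.arctan2(v[1],v[0]))+90)%180-90
        out.append((P.mean(0).round(4).tolist(),round(float(a),1),np.round(sorted(L),3).tolist(),np.round(cv2.minAreaRect(k)[0]).tolist()))
    return out
E
python3 - <<'E'
from h import *
z=np.load("w2.npz"); c=[z[f"arr_{i}"] for i in range(4)]
for o in labels(c): print(o)
# cross-check against scene camera
s=cap("scene")
for o in labels(c): print(proj(*s[1:],[*o[0],.047]).round(1), end=" ")
hsv=cv2.cvtColor(s[0],cv2.COLOR_RGB2HSV); m=cv2.inRange(hsv,(0,0,190),(179,60,255))[165:205,240:315]
n,_,st,ce=cv2.connectedComponentsWithStats(m); print([(x[4],(y+[240,165]).round(1).tolist()) for x,y in zip(st[1:],ce[1:]) if x[4]>8])
# stop / rack in wrist
K,R,t=c[1:]; hsv=cv2.cvtColor(c[0],cv2.COLOR_RGB2HSV)
e=[];b=[]
for u in range(5,50,3):
    v=np.flatnonzero(cv2.inRange(hsv,(0,150,40),(14,255,255))[:130,u]); e.append((u,v[0]-.5)); b.append((u,v[-1]+.5))
for n,q in(("far",e),("near",b)): print(n,ray(K,R,t,q,.022)[[0,-1],:2].round(4).tolist())
E
```

```text
([0.4384, -0.0757], 7.1, [0.026, 0.036], [263.0, 140.0])
([0.454, -0.1744], -85.1, [0.037, 0.037], [356.0, 134.0])
([0.453, -0.1255], 5.1, [0.025, 0.035], [310.0, 130.0])
([0.4743, -0.2212], 8.7, [0.026, 0.035], [402.0, 118.0])
([0.4864, -0.2717], 10.6, [0.026, 0.036], [450.0, 110.0])
([0.5002, 0.1686], -85.1, [0.011, 0.054], [26.0, 58.0])
[[303.9 187. ]] [[279.5 183.1]] [[290.9 186.3]] [[266.8 183.6]] [[254.  182.3]] [[357.9 217.1]] [(np.int32(47), [253.5, 181.6]), (np.int32(48), [266.3, 182.8]), (np.int32(55), [279.1, 184.0]), (np.int32(49), [290.6, 185.6]), (np.int32(48), [303.5, 186.3])]
far [[0.5439, 0.2054], [0.5478, 0.1613]]
near [[0.4551, 0.2168], [0.4603, 0.17]]
```

Request:
arm_command --travel '[[0.06,0.126,0],[0.06,0.126,0],[0.06,0.126,-0.1],[0.06,0.126,-0.2],[0.06,0.126,-0.3],[0.06,0.126,-0.302],[0.06,0.126,-0.302],[0.06,0.126,-0.302],[0.06,0.126,-0.302],[0.06,0.126,-0.302],[0.06,0.126,-0.302],[0.06,0.126,-0.302]]' --delta_rot '[[0,0,-0.1],[0,0,-0.2],[0,0,-0.3],[0,0,-0.4],[0,0,-0.5],[0,0,-0.6],[0,0,-0.7],[0,0,-0.8],[0,0,-0.9],[0,0,-0.976],[0,0,-0.976],[0,0,-0.976]]' --grip 0.87

```text
time_s: 11.85
tcp_pos: [0.4408, -0.0755, 0.15]
eef_rot: [180.0, -0.0, -82.8]
contact_force: [-0.7, 0.1, -0.2]
gripper_width: 0.076
gripper_force: 0.0
```

```bash
python3 - <<'E'
from h import *
c=cap("wrist"); s=r.get_state(); print(s["joints"],s["tcp_pos"],s["eef_rot"]); save("w3",c[0])
for o in labels(c): print(o)
s=cap("scene")
hsv=cv2.cvtColor(s[0],cv2.COLOR_RGB2HSV); m=cv2.inRange(hsv,(0,0,190),(179,60,255))[165:205,240:315]
n,_,st,ce=cv2.connectedComponentsWithStats(m); print([(x[4],(y+[240,165]).round(1).tolist()) for x,y in zip(st[1:],ce[1:]) if x[4]>8])
E
```

```text
[ 1.56687411e+01  4.01257248e+00 -3.46823485e+01  2.00796685e-03
 -5.13046732e+01 -8.55219874e+00] [ 0.44072962 -0.07558862  0.15005913] [-1.79999366e+02 -1.48940968e-03 -8.28822023e+01]
([0.4385, -0.0761], 7.2, [0.024, 0.035], [322.0, 207.0])
([0.4527, -0.125], 7.2, [0.024, 0.035], [310.0, 134.0])
[(np.int32(47), [253.5, 181.6]), (np.int32(43), [291.0, 185.4]), (np.int32(16), [264.9, 185.0]), (np.int32(45), [303.6, 186.5])]
```

View pics/w3.png

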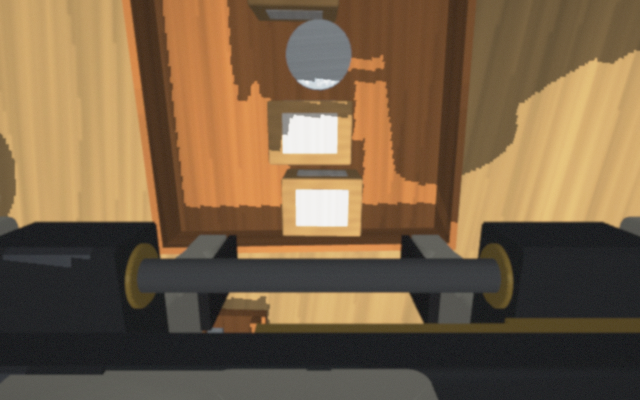

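Request:
arm_command --travel '[[-0.003,-0.001,-0.08],[-0.003,-0.001,-0.16],[-0.003,-0.001,-0.22],[-0.003,-0.001,-0.22],[-0.003,-0.001,-0.22]]' --delta_rot '[[0,0,0],[0,0,0],[0,0,0],[0,0,0],[0,0,0]]'

```text
time_s: 12.58
tcp_pos: [0.4399, -0.0762, 0.0409]
eef_rot: [-180.0, -0.0, -83.0]
contact_force: [-0.0, 0.4, 0.4]
gripper_width: 0.0761
gripper_force: 0.0
```

Request:
arm_command --travel '[[0,0,0],[0,0,0],[0,0,0],[0,0,0],[0,0,0]]' --delta_rot '[[0,0,0],[0,0,0],[0,0,0],[0,0,0],[0,0,0]]' --grip 0.4 --newtons 20

```text
time_s: 13.2
tcp_pos: [0.4396, -0.0762, 0.0404]
eef_rot: [-179.9, -0.0, -83.0]
contact_force: [-0.9, 0.4, 4.1]
gripper_width: 0.0557
gripper_force: 2.0
```

Request:
arm_command --travel '[[0,0,0],[0,0,0.04],[0,0,0.12],[0,0,0.22],[0.01,0.1,0.3],[0.02,0.2,0.3],[0.035,0.3,0.3],[0.05,0.4,0.3],[0.06,0.5,0.3],[0.07,0.6,0.3],[0.085,0.7,0.25],[0.1,0.8,0.2],[0.1,0.839,0.18],[0.1,0.839,0.18],[0.1,0.839,0.18]]' --delta_rot '[[0,0,0],[0,0,0],[0,0,0],[0,0,0],[0,0,-0.018],[0,0,-0.018],[0,0,-0.018],[0,0,-0.018],[0,0,-0.018],[0,0,-0.018],[0,0,-0.018],[0,0,-0.018],[0,0,-0.018],[0,0,-0.018],[0,0,-0.018]]'

```text
time_s: 15.08
tcp_pos: [0.489, 0.3424, 0.1303]
eef_rot: [180.0, -0.0, -84.7]
contact_force: [-0.9, 0.4, -0.5]
gripper_width: 0.0557
gripper_force: 20.0
```

```bash
python3 - <<'E'
from h import *
c=cap("wrist"); s=r.get_state(); print(s["joints"],s["tcp_pos"],s["eef_rot"],s["gripper_width"]); save("w4",c[0]); np.savez("w4",*c)
E
```

```text
[ 5.37204982e+01  1.88638190e+01 -1.80280691e+01  1.74668707e-03
 -5.30795480e+01 -4.84053798e+01] [0.48922437 0.34234596 0.13074929] [-1.79979993e+02  2.04344288e-02 -8.46838291e+01] 0.0557731571401843
```

View pics/w4.png

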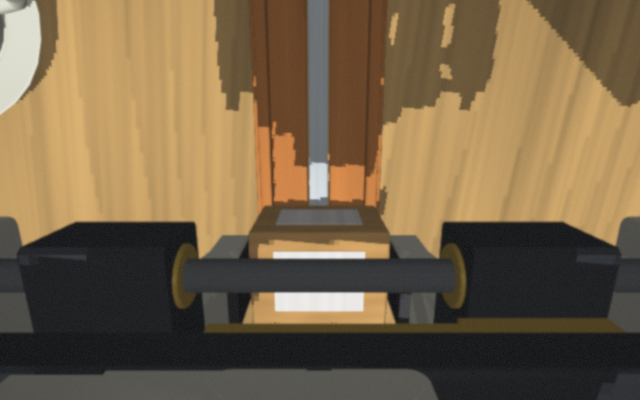

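Wrist view: the held carton is centred at u≈318. The rack's strip runs straight up at u≈318, so the carton is laterally aligned. I'll measure the strip to confirm.

```bash
python3 - <<'E'
from h import *
z=np.load("w4.npz"); img,K,R,t=[z[f"arr_{i}"] for i in range(4)]
g=img.astype(int); s=(g[:,:,0]-g[:,:,2]); p=[]
for v in range(10,150,10):
    u=np.flatnonzero(s[v,290:350]<25)+290; p.append((u.mean(),v))
P=ray(K,R,t,p,.012)[:,:2]; print(P[[0,-1]].round(4)); k=np.polyfit(P[:,1],P[:,0],1); print("slope",k[0],"x at .3434",np.polyval(k,.3434),"x at .2",np.polyval(k,.2))
E
```

```text
[[0.5014 0.2144]
 [0.4933 0.2974]]
slope -0.09743798646704253 x at .3434 0.48887178295451184 x at .2 0.5028443902138857
```

Request:
arm_command --travel '[[0,0,-0.05],[0,0,-0.1],[0,0,-0.13],[0,0,-0.15],[0,0,-0.162],[0,0,-0.162],[0,0,-0.162]]' --delta_rot '[[0,0,0],[0,0,0],[0,0,0],[0,0,0],[0,0,0],[0,0,0],[0,0,0]]'

```text
time_s: 16.0
tcp_pos: [0.4894, 0.3436, 0.0496]
eef_rot: [-180.0, 0.0, -84.6]
contact_force: [0.5, -0.2, -0.8]
gripper_width: 0.0558
gripper_force: 20.0
```

Request:
arm_command --travel '[[0,0,-0.004],[0,0,-0.005],[0,0,-0.005]]' --delta_rot '[[0,0,0],[0,0,0],[0,0,0]]'

```text
time_s: 16.38
tcp_pos: [0.4894, 0.3437, 0.0474]
eef_rot: [-179.9, 0.0, -84.6]
contact_force: [-2.4, -0.3, 5.2]
gripper_width: 0.056
gripper_force: 20.0
```

Request:
arm_command --travel '[[0,0,0],[0,0,0],[0,0,0],[0,0,0.1],[0,0,0.2],[0,0,0.25]]' --delta_rot '[[0,0,0],[0,0,0],[0,0,0],[0,0,0],[0,0,0],[0,0,0]]' --grip 0.78

```text
time_s: 17.12
tcp_pos: [0.4899, 0.344, 0.1746]
eef_rot: [-179.8, 0.1, -84.6]
contact_force: [0.3, 0.5, 0.4]
gripper_width: 0.0684
gripper_force: 0.0
```

```bash
python3 - <<'E'
from h import *
s=cap("scene"); save("s5",s[0],(215,145,425,265),3.8)
hsv=cv2.cvtColor(s[0],cv2.COLOR_RGB2HSV); m=cv2.inRange(hsv,(0,0,150),(179,60,255))[165:205,240:315]
n,_,st,ce=cv2.connectedComponentsWithStats(m); print([(x[4],(y+[240,165]).round(1).tolist()) for x,y in zip(st[1:],ce[1:]) if x[4]>8])
E
```

```text
[(np.int32(47), [253.5, 181.6]), (np.int32(48), [266.3, 182.8]), (np.int32(74), [279.1, 184.0]), (np.int32(49), [290.6, 185.6])]
```

View pics/s5.png

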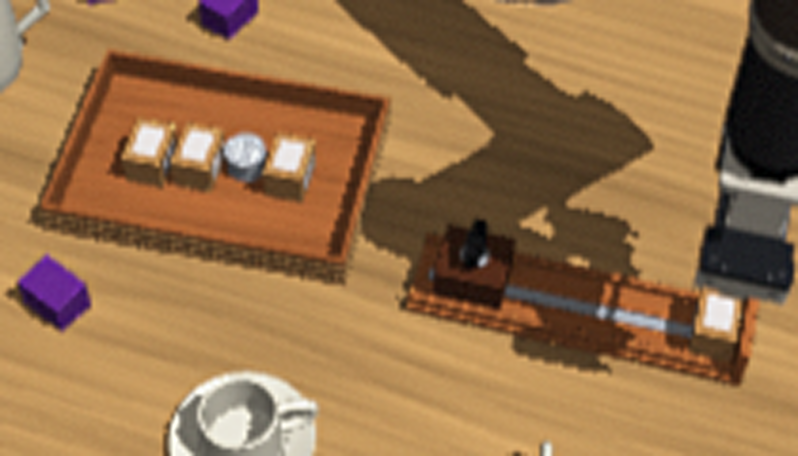

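Scene crop: the first carton sits crosswise against the end plate at crop (718,310). The stop is back at crop (475,265), and three cartons plus the tin remain.

Request:
arm_command --travel '[[-0.01,-0.12,0],[-0.02,-0.24,0],[-0.03,-0.36,0],[-0.04,-0.48,0],[-0.05,-0.6,0],[-0.06,-0.72,0],[-0.07,-0.84,0],[-0.074,-0.9386,-0.02],[-0.074,-0.9386,-0.05],[-0.074,-0.9386,-0.05],[-0.074,-0.9386,-0.05]]' --delta_rot '[[0,0,0.007],[0,0,0.007],[0,0,0.007],[0,0,0.007],[0,0,0.007],[0,0,0.007],[0,0,0.007],[0,0,0.007],[0,0,0.007],[0,0,0.007],[0,0,0.007]]' --grip 0.87

```text
time_s: 18.55
tcp_pos: [0.4524, -0.1257, 0.1469]
eef_rot: [-180.0, -0.0, -84.0]
contact_force: [-0.1, -0.8, 0.8]
gripper_width: 0.076
gripper_force: 0.0
```

```bash
cat > look.py <<'E'
from h import *
c=cap("wrist"); s=r.get_state(); print(s["tcp_pos"].round(4),s["eef_rot"].round(1))
for o in labels(c): print(o)
E
python3 look.py
```

```text
[ 0.4527 -0.1255  0.1471] [-180.    -0.   -83.9]
([0.4533, -0.1265], 6.0, [0.023, 0.035], [317.0, 208.0])
([0.4555, -0.175], -82.8, [0.035, 0.037], [322.0, 136.0])
```

Request:
arm_command --travel '[[0,0,-0.08],[0,0,-0.16],[0,0,-0.214],[0,0,-0.214],[0,0,-0.214]]' --delta_rot '[[0,0,0],[0,0,0],[0,0,0],[0,0,0],[0,0,0]]'

```text
time_s: 19.23
tcp_pos: [0.4532, -0.1256, 0.0407]
eef_rot: [-179.9, -0.0, -83.9]
contact_force: [0.4, -0.0, 0.1]
gripper_width: 0.0761
gripper_force: 0.0
```

Request:
arm_command --travel '[[0,0,0],[0,0,0],[0,0,0],[0,0,0],[0,0,0],[0,0,0]]' --delta_rot '[[0,0,0],[0,0,0],[0,0,0],[0,0,0],[0,0,0],[0,0,0]]' --grip 0.4

```text
time_s: 19.98
tcp_pos: [0.4526, -0.126, 0.0403]
eef_rot: [-179.9, -0.0, -84.0]
contact_force: [-1.7, 2.0, 7.7]
gripper_width: 0.056
gripper_force: 19.9
```

Request:
arm_command --travel '[[0,0,0.06],[0,0,0.14],[0,0,0.22],[0.01,0.1,0.25],[0.02,0.2,0.25],[0.03,0.3,0.25],[0.04,0.4,0.25],[0.05,0.5,0.25],[0.06,0.6,0.25],[0.07,0.7,0.25],[0.08,0.8,0.22],[0.082,0.852,0.18],[0.082,0.852,0.16],[0.082,0.852,0.16]]' --delta_rot '[[0,0,0],[0,0,0],[0,0,0],[0,0,-0.007],[0,0,-0.007],[0,0,-0.007],[0,0,-0.007],[0,0,-0.007],[0,0,-0.007],[0,0,-0.007],[0,0,-0.007],[0,0,-0.007],[0,0,-0.007],[0,0,-0.007]]'

```text
time_s: 21.72
tcp_pos: [0.4925, 0.299, 0.1186]
eef_rot: [179.9, -0.1, -84.6]
contact_force: [-0.6, 0.0, -0.2]
gripper_width: 0.0562
gripper_force: 19.9
```

```bash
cat > strip.py <<'E'
from h import *
img,K,R,t=cap("wrist"); st=r.get_state(); print(st["tcp_pos"].round(4),st["eef_rot"].round(1),st["gripper_width"],st["gripper_force"])
g=img.astype(int); s=(g[:,:,0]-g[:,:,2]); p=[]
for v in range(60,170,10):
    u=np.flatnonzero(s[v,290:350]<25)+290
    if len(u)>8: p.append((u.mean(),v))
P=ray(K,R,t,p,.012)[:,:2]; k=np.polyfit(P[:,1],P[:,0],1); print("slope",k[0],"x at tcp y",np.polyval(k,st["tcp_pos"][1]))
s=cap("scene"); hsv=cv2.cvtColor(s[0],cv2.COLOR_RGB2HSV); m=cv2.inRange(hsv,(0,0,150),(179,60,255))[165:205,240:315]
n,_,q,ce=cv2.connectedComponentsWithStats(m); print([(x[4],(y+[240,165]).round(1).tolist()) for x,y in zip(q[1:],ce[1:]) if x[4]>8])
E
python3 strip.py
```

```text
[0.493  0.299  0.1195] [180.   -0.  -84.7] 0.05593700584358187 19.939964711666107
slope -0.0980107922042203 x at tcp y 0.49321346737381505
[(np.int32(47), [253.5, 181.6]), (np.int32(48), [266.3, 182.8]), (np.int32(76), [279.1, 184.0])]
```

Request:
arm_command --travel '[[0,0,-0.05],[0,0,-0.1],[0,0,-0.12],[0,0,-0.135],[0,0,-0.144],[0,0,-0.144],[0,0,-0.144]]' --delta_rot '[[0,0,0],[0,0,0],[0,0,0],[0,0,0],[0,0,0],[0,0,0],[0,0,0]]'

```text
time_s: 22.7
tcp_pos: [0.4934, 0.3002, 0.0481]
eef_rot: [-180.0, 0.0, -84.6]
contact_force: [0.5, -0.8, -0.4]
gripper_width: 0.0559
gripper_force: 19.9
```

Request:
arm_command --travel '[[0,0,-0.001],[0,0,-0.001],[0,0,-0.001],[0,0,0.1],[0,0,0.2],[0,0,0.25],[0,0,0.25]]' --delta_rot '[[0,0,0],[0,0,0],[0,0,0],[0,0,0],[0,0,0],[0,0,0],[0,0,0]]' --grip 0.78

```text
time_s: 23.58
tcp_pos: [0.4941, 0.3009, 0.1752]
eef_rot: [-179.8, 0.2, -84.6]
contact_force: [-0.4, 0.5, -1.0]
gripper_width: 0.0684
gripper_force: 0.0
```

Request:
arm_command --travel '[[-0.005,-0.12,0],[-0.01,-0.24,0],[-0.015,-0.36,0],[-0.02,-0.48,0],[-0.025,-0.6,0],[-0.03,-0.72,0],[-0.035,-0.84,0],[-0.039,-0.94,0],[-0.039,-0.94,0]]' --delta_rot '[[0,0,0.037],[0,0,0.037],[0,0,0.037],[0,0,0.037],[0,0,0.037],[0,0,0.037],[0,0,0.037],[0,0,0.037],[0,0,0.037]]' --grip 0.87

```text
time_s: 24.7
tcp_pos: [0.4724, -0.1728, 0.1714]
eef_rot: [179.9, 0.0, -81.6]
contact_force: [-0.3, -0.2, -0.3]
gripper_width: 0.0764
gripper_force: 0.0
```

Request:
arm_command --travel '[[0,-0.103,-0.02],[0,-0.103,-0.05],[0,-0.103,-0.05],[0,-0.103,-0.05]]' --delta_rot '[[0,0,0],[0,0,0],[0,0,0],[0,0,0]]'

```text
time_s: 25.2
tcp_pos: [0.4738, -0.2206, 0.1476]
eef_rot: [180.0, -0.0, -81.2]
contact_force: [0.4, 0.4, -0.4]
gripper_width: 0.076
gripper_force: 0.0
```

```bash
python3 look.py
```

```text
[ 0.4741 -0.2206  0.1479] [-180.    -0.   -81.2]
```

```bash
sed -i 's/(0,0,200),(179,45,255)/(0,0,VMIN),(179,45,255)/; s/^def labels/VMIN=85\ndef labels/' h.py; python3 look.py; python3 - <<'E'
from h import *
c=cap("wrist"); save("w6",c[0]); print(cv2.cvtColor(c[0],cv2.COLOR_RGB2HSV)[200:215:5,300:340:10].tolist())
E
```

```text
[ 0.4742 -0.2207  0.1481] [-180.    -0.   -81.2]
([0.4744, -0.2218], 8.8, [0.025, 0.035], [318.0, 206.0])
([0.4773, -0.2457], 6.2, [0.004, 0.032], [319.0, 172.0])
([0.4864, -0.2717], 8.8, [0.026, 0.035], [312.0, 131.0])
[[[20, 10, 150], [10, 10, 149], [23, 7, 148], [12, 8, 152]], [[25, 10, 148], [20, 10, 150], [12, 8, 150], [18, 8, 152]], [[18, 8, 150], [18, 8, 150], [15, 7, 150], [15, 10, 150]]]
```

Both are where they were measured. I'll descend and grip.

Request:
arm_command --travel '[[0,-0.001,-0.08],[0,-0.001,-0.16],[0,-0.001,-0.215],[0,-0.001,-0.215],[0,-0.001,-0.215]]' --delta_rot '[[0,0,0],[0,0,0],[0,0,0],[0,0,0],[0,0,0]]'

```text
time_s: 25.98
tcp_pos: [0.4747, -0.2219, 0.0413]
eef_rot: [-179.9, -0.0, -81.3]
contact_force: [0.3, 0.1, 0.3]
gripper_width: 0.0764
gripper_force: 0.0
```

Request:
arm_command --travel '[[0,0,0],[0,0,0],[0,0,0],[0,0,0],[0,0,0],[0,0,0]]' --delta_rot '[[0,0,0],[0,0,0],[0,0,0],[0,0,0],[0,0,0],[0,0,0]]' --grip 0.4

```text
time_s: 26.72
tcp_pos: [0.4741, -0.2221, 0.0409]
eef_rot: [-179.9, -0.0, -81.3]
contact_force: [-0.1, 2.3, 7.2]
gripper_width: 0.0565
gripper_force: 19.8
```

Request:
arm_command --travel '[[0,0,0.06],[0,0,0.14],[0,0,0.22],[0.005,0.1,0.25],[0.01,0.2,0.25],[0.015,0.3,0.25],[0.02,0.4,0.25],[0.025,0.5,0.25],[0.03,0.6,0.25],[0.035,0.7,0.25],[0.04,0.8,0.25],[0.045,0.9,0.22],[0.047,0.957,0.18],[0.047,0.957,0.16],[0.047,0.957,0.16]]' --delta_rot '[[0,0,0],[0,0,0],[0,0,0],[0,0,-0.02],[0,0,-0.037],[0,0,-0.037],[0,0,-0.037],[0,0,-0.037],[0,0,-0.037],[0,0,-0.037],[0,0,-0.037],[0,0,-0.037],[0,0,-0.037],[0,0,-0.037],[0,0,-0.037]]'

```text
time_s: 28.6
tcp_pos: [0.4964, 0.2555, 0.1191]
eef_rot: [179.9, -0.1, -84.6]
contact_force: [0.2, -0.3, -0.1]
gripper_width: 0.0562
gripper_force: 19.8
```

```bash
python3 strip.py
```

```text
[0.4969 0.2556 0.12  ] [180.   -0.  -84.7] 0.056040169964978515 19.773626625537872
slope -0.09949100810052974 x at tcp y 0.49712692808439757
[(np.int32(47), [253.5, 181.6]), (np.int32(76), [279.1, 184.0])]
```

Request:
arm_command --travel '[[0,0,-0.05],[0,0,-0.1],[0,0,-0.12],[0,0,-0.135],[0,0,-0.145],[0,0,-0.145],[0,0,-0.145]]' --delta_rot '[[0,0,0],[0,0,0],[0,0,0],[0,0,0],[0,0,0],[0,0,0],[0,0,0]]'

```text
time_s: 29.58
tcp_pos: [0.4974, 0.2567, 0.048]
eef_rot: [-180.0, 0.0, -84.6]
contact_force: [0.1, -0.4, 0.5]
gripper_width: 0.056
gripper_force: 19.8
```

Request:
arm_command --travel '[[0,0,-0.001],[0,0,-0.001],[0,0,-0.001],[0,0,0.1],[0,0,0.2],[0,0,0.25],[0,0,0.25]]' --delta_rot '[[0,0,0],[0,0,0],[0,0,0],[0,0,0],[0,0,0],[0,0,0],[0,0,0]]' --grip 0.78

```text
time_s: 30.45
tcp_pos: [0.4981, 0.2573, 0.1751]
eef_rot: [-179.8, 0.2, -84.6]
contact_force: [-0.3, -0.4, -0.3]
gripper_width: 0.0685
gripper_force: 0.0
```

Request:
arm_command --travel '[[-0.002,-0.12,0],[-0.004,-0.24,0],[-0.007,-0.36,0],[-0.01,-0.48,0],[-0.012,-0.6,0],[-0.015,-0.72,0],[-0.018,-0.84,0],[-0.022,-0.94,0],[-0.022,-0.94,0]]' --delta_rot '[[0,0,0.044],[0,0,0.044],[0,0,0.044],[0,0,0.044],[0,0,0.044],[0,0,0.044],[0,0,0.044],[0,0,0.044],[0,0,0.044]]' --grip 0.87

```text
time_s: 31.58
tcp_pos: [0.485, -0.2163, 0.1712]
eef_rot: [179.9, 0.0, -80.9]
contact_force: [-0.1, 0.4, -0.2]
gripper_width: 0.0764
gripper_force: 0.0
```

Request:
arm_command --travel '[[0,-0.117,-0.02],[0,-0.117,-0.05],[0,-0.117,-0.05],[0,-0.117,-0.05]]' --delta_rot '[[0,0,0],[0,0,0],[0,0,0],[0,0,0]]'

```text
time_s: 32.08
tcp_pos: [0.4863, -0.271, 0.1476]
eef_rot: [180.0, 0.0, -80.6]
contact_force: [-0.2, 0.2, 0.4]
gripper_width: 0.0759
gripper_force: 0.0
```

```bash
python3 look.py
```

```text
[ 0.4866 -0.2711  0.148 ] [-180.    -0.   -80.6]
([0.4866, -0.2723], 9.4, [0.025, 0.035], [318.0, 206.0])
([0.4898, -0.2962], 7.3, [0.004, 0.032], [319.0, 172.0])
```

Request:
arm_command --travel '[[0,-0.001,-0.08],[0,-0.001,-0.16],[0,-0.001,-0.215],[0,-0.001,-0.215],[0,-0.001,-0.215]]' --delta_rot '[[0,0,0],[0,0,0],[0,0,0],[0,0,0],[0,0,0]]'

```text
time_s: 32.75
tcp_pos: [0.4873, -0.2723, 0.0415]
eef_rot: [-179.9, -0.1, -80.6]
contact_force: [-0.3, -0.1, -0.2]
gripper_width: 0.0759
gripper_force: 0.0
```

Request:
arm_command --travel '[[0,0,0],[0,0,0],[0,0,0],[0,0,0],[0,0,0],[0,0,0]]' --delta_rot '[[0,0,0],[0,0,0],[0,0,0],[0,0,0],[0,0,0],[0,0,0]]' --grip 0.4

```text
time_s: 33.5
tcp_pos: [0.4866, -0.2727, 0.0409]
eef_rot: [-179.9, -0.0, -80.7]
contact_force: [-1.6, 1.3, 6.5]
gripper_width: 0.0561
gripper_force: 19.8
```

Request:
arm_command --travel '[[0,0,0.06],[0,0,0.14],[0,0,0.22],[0.003,0.1,0.25],[0.006,0.2,0.25],[0.01,0.3,0.25],[0.012,0.4,0.25],[0.015,0.5,0.25],[0.018,0.6,0.25],[0.021,0.7,0.25],[0.024,0.8,0.25],[0.027,0.9,0.22],[0.03,0.971,0.18],[0.03,0.971,0.16],[0.03,0.971,0.16]]' --delta_rot '[[0,0,0],[0,0,0],[0,0,0],[0,0,-0.02],[0,0,-0.044],[0,0,-0.044],[0,0,-0.044],[0,0,-0.044],[0,0,-0.044],[0,0,-0.044],[0,0,-0.044],[0,0,-0.044],[0,0,-0.044],[0,0,-0.044],[0,0,-0.044]]'

```text
time_s: 35.38
tcp_pos: [0.5004, 0.2123, 0.1192]
eef_rot: [179.9, -0.1, -84.6]
contact_force: [0.0, -0.2, -0.3]
gripper_width: 0.0565
gripper_force: 19.8
```

```bash
python3 strip.py
```

```text
[0.5009 0.2122 0.1199] [180.   -0.  -84.7] 0.05577287092857809 19.828383028507233
slope -0.09480296235428638 x at tcp y 0.5017841045062535
[(np.int32(74), [279.1, 183.9])]
```

Request:
arm_command --travel '[[0,0,-0.05],[0,0,-0.1],[0,0,-0.12],[0,0,-0.135],[0,0,-0.145],[0,0,-0.145],[0,0,-0.145]]' --delta_rot '[[0,0,0],[0,0,0],[0,0,0],[0,0,0],[0,0,0],[0,0,0],[0,0,0]]'

```text
time_s: 36.35
tcp_pos: [0.5013, 0.2132, 0.048]
eef_rot: [-180.0, 0.0, -84.6]
contact_force: [-0.1, -0.2, 0.1]
gripper_width: 0.0562
gripper_force: 19.8
```

Request:
arm_command --travel '[[0,0,-0.001],[0,0,-0.001],[0,0,-0.001],[0,0,0.1],[0,0,0.2],[0,0,0.3],[-0.05,-0.08,0.4],[-0.1,-0.08,0.5],[-0.12,-0.08,0.5],[-0.12,-0.08,0.5],[-0.12,-0.08,0.5],[-0.12,-0.08,0.5],[-0.12,-0.08,0.5],[-0.12,-0.08,0.5],[-0.12,-0.08,0.5],[-0.12,-0.08,0.5],[-0.12,-0.08,0.5]]' --delta_rot '[[0,0,0],[0,0,0],[0,0,0],[0,0,0],[0,0,0],[0,0,0],[0,0,0.1],[0,0,0.2],[0,0,0.3],[0,0,0.4],[0,0,0.5],[0,0,0.6],[0,0,0.7],[0,0,0.8],[0,0,0.9],[0,0,0.993],[0,0,0.993]]' --grip 0.78

```text
time_s: 38.48
tcp_pos: [0.4411, 0.1729, 0.2976]
eef_rot: [-180.0, -0.0, 4.7]
contact_force: [0.2, 0.4, -0.6]
gripper_width: 0.0679
gripper_force: 0.0
```

```bash
python3 - <<'E'
from h import *
c=cap("wrist"); s=r.get_state(); print(s["tcp_pos"],s["eef_rot"]); save("w7",c[0]); np.savez("w7",*c)
for o in labels(c,.054): print(o)
E
```

```text
[0.4410533  0.17287858 0.29756843] [-1.79996593e+02  2.06258165e-03  4.53924279e+00]
([0.456, -0.1468], -85.3, [0.043, 0.053], [614.0, 182.0])
([0.5065, 0.1644], -85.3, [0.012, 0.054], [332.0, 110.0])
([0.5007, 0.214], 3.8, [0.024, 0.035], [283.0, 112.0])
([0.4971, 0.2576], 2.1, [0.025, 0.035], [240.0, 112.0])
([0.4931, 0.3006], 5.8, [0.026, 0.036], [199.0, 112.0])
([0.4913, 0.3469], 6.1, [0.026, 0.037], [153.0, 110.0])
```

View pics/w7.png

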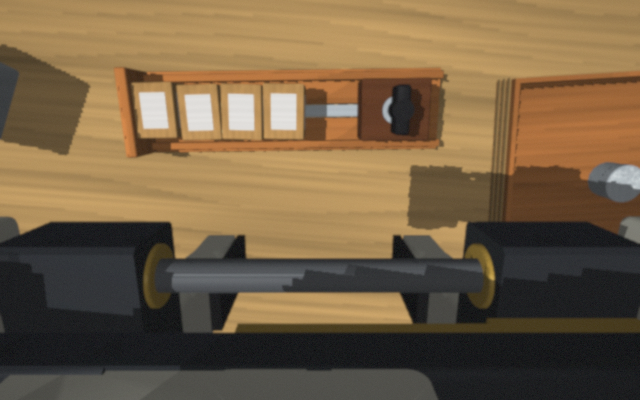

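Wrist view: four cartons stand crosswise in the rack at (153,110), (199,112), (240,112) and (283,112). The stop is at x 360–435, with its knob at (400,110) across the rack. The basket holds only the tin. Next I grip the knob.

Request:
arm_command --travel '[[0.05,-0.05,0],[0.1,-0.1,0],[0.147,-0.145,-0.05],[0.147,-0.145,-0.15],[0.147,-0.145,-0.25],[0.147,-0.145,-0.33],[0.147,-0.145,-0.38],[0.147,-0.145,-0.423],[0.147,-0.145,-0.423],[0.147,-0.145,-0.423]]' --delta_rot '[[0,0,0],[0,0,0],[0,0,0],[0,0,0],[0,0,0],[0,0,0],[0,0,0],[0,0,0],[0,0,0],[0,0,0]]' --grip 0.6

```text
time_s: 39.78
tcp_pos: [0.5152, 0.1007, 0.0868]
eef_rot: [-180.0, -0.0, 4.7]
contact_force: [0.6, 0.7, 0.4]
gripper_width: 0.0528
gripper_force: 0.0
```

Request:
arm_command --travel '[[0,0,0],[0,0,0],[0,0,0],[0,0,0],[0,0,0],[0,0,0]]' --delta_rot '[[0,0,0],[0,0,0],[0,0,0],[0,0,0],[0,0,0],[0,0,0]]' --grip 0 --newtons 30

```text
time_s: 40.52
tcp_pos: [0.5147, 0.1004, 0.0862]
eef_rot: [180.0, -0.0, 4.7]
contact_force: [-0.2, -0.6, 2.4]
gripper_width: 0.0141
gripper_force: 30.0
```

Request:
arm_command --travel '[[-0.0018,0.018,0],[-0.0035,0.036,0],[-0.0053,0.054,0],[-0.007,0.072,0],[-0.0088,0.09,0],[-0.0105,0.109,0],[-0.0105,0.109,0],[-0.0105,0.109,0]]' --delta_rot '[[0,0,0],[0,0,0],[0,0,0],[0,0,0],[0,0,0],[0,0,0],[0,0,0],[0,0,0]]'

```text
time_s: 41.52
tcp_pos: [0.5094, 0.1553, 0.0861]
eef_rot: [-180.0, -0.0, 4.7]
contact_force: [-1.6, 1.1, 3.2]
gripper_width: 0.0136
gripper_force: 30.0
```

Request:
arm_command --travel '[[-0.0005,0.005,0],[-0.001,0.01,0],[-0.001,0.01,0],[-0.001,0.01,0]]' --delta_rot '[[0,0,0],[0,0,0],[0,0,0],[0,0,0]]'

```text
time_s: 42.02
tcp_pos: [0.509, 0.1599, 0.0861]
eef_rot: [-180.0, -0.0, 4.7]
contact_force: [-0.8, -0.3, 3.9]
gripper_width: 0.014
gripper_force: 30.0
```

Request:
arm_command --travel '[[-0.0005,0.005,0],[-0.001,0.01,0],[-0.001,0.01,0],[-0.001,0.01,0]]' --delta_rot '[[0,0,0],[0,0,0],[0,0,0],[0,0,0]]'

```text
time_s: 42.52
tcp_pos: [0.5085, 0.1652, 0.0861]
eef_rot: [-180.0, -0.0, 4.7]
contact_force: [-0.4, -2.6, 4.6]
gripper_width: 0.0139
gripper_force: 30.0
```

Request:
arm_command --travel '[[-0.0002,0.002,0],[-0.0004,0.004,0],[-0.0004,0.004,0],[-0.0004,0.004,0]]' --delta_rot '[[0,0,0],[0,0,0],[0,0,0],[0,0,0]]'

```text
time_s: 43.02
tcp_pos: [0.5083, 0.1666, 0.0861]
eef_rot: [180.0, 0.0, 4.7]
contact_force: [1.4, -3.9, 5.2]
gripper_width: 0.0138
gripper_force: 30.0
```

Request:
arm_command --travel '[[-0.0002,0.002,0],[-0.0004,0.004,0],[-0.0004,0.004,0],[-0.0004,0.004,0]]' --delta_rot '[[0,0,0],[0,0,0],[0,0,0],[0,0,0]]'

```text
time_s: 43.52
tcp_pos: [0.5082, 0.1668, 0.0861]
eef_rot: [179.8, 0.0, 4.7]
contact_force: [6.4, -14.0, 6.9]
gripper_width: 0.0133
gripper_force: 30.0
```

Request:
arm_command --travel '[[0,0,0],[0,0,0],[0,0,0],[0,0,0],[0,0,0],[0,0,0],[0,0,0],[0,0,0],[0,0,0],[0,0,0],[0,0,0],[0,0,0],[0,0,0],[0,0,0]]' --delta_rot '[[0,0,-0.08],[0,0,-0.16],[0,0,-0.24],[0,0,-0.32],[0,0,-0.4],[0,0,-0.48],[0,0,-0.56],[0,0,-0.64],[0,0,-0.72],[0,0,-0.8],[0,0,-0.86],[0,0,-0.91],[0,0,-0.93],[0,0,-0.93]]'

```text
time_s: 45.28
tcp_pos: [0.5067, 0.1648, 0.0861]
eef_rot: [179.7, -0.3, -79.0]
contact_force: [1.7, -19.0, 12.6]
gripper_width: 0.0136
gripper_force: 30.1
```

```bash
python3 - <<'E'
from h import *
s=r.get_state(); print(s["tcp_pos"],s["eef_rot"],s["moment"],s["contact_force"],s["gripper_width"],s["joints"])
E
```

```text
[0.50666212 0.16480913 0.08611472] [179.72314362  -0.32853849 -78.98099279] [-7.10130683 -0.52115344  0.47013203] [  1.70633    -19.00121094  12.61463876] 0.013619691772047937 [ 39.23288204  16.74406268 -28.68749392   0.22443779 -44.96794836
 -28.37401191]
```

Request:
arm_command --travel '[[0,-0.002,0],[0,-0.004,0],[0,-0.004,0]]' --delta_rot '[[0,0,0],[0,0,0],[0,0,0]]'

```text
time_s: 45.65
tcp_pos: [0.5067, 0.1646, 0.0861]
eef_rot: [179.8, -0.2, -79.0]
contact_force: [-2.7, -10.5, 11.8]
gripper_width: 0.014
gripper_force: 30.1
```

Request:
arm_command --travel '[[0,0,0],[0,0,0],[0,0,0],[0,0,0.05],[0,0,0.12],[0,0,0.2],[-0.05,0,0.3],[-0.1,0.05,0.4],[-0.14,0.1,0.42],[-0.14,0.1,0.42],[-0.14,0.1,0.42],[-0.14,0.1,0.42],[-0.14,0.1,0.42],[-0.14,0.1,0.42],[-0.14,0.1,0.42],[-0.14,0.1,0.42],[-0.14,0.1,0.42]]' --delta_rot '[[0,0,0],[0,0,0],[0,0,0],[0,0,0],[0,0,0],[0,0,0],[0,0,0.1],[0,0,0.2],[0,0,0.3],[0,0,0.4],[0,0,0.5],[0,0,0.6],[0,0,0.7],[0,0,0.8],[0,0,0.9],[0,0,0.93],[0,0,0.93]]' --grip 0.6

```text
time_s: 47.78
tcp_pos: [0.4379, 0.2172, 0.2959]
eef_rot: [-180.0, 0.0, 4.7]
contact_force: [0.6, -0.3, 0.5]
gripper_width: 0.0528
gripper_force: 0.0
```

```bash
python3 - <<'E'
from h import *
c=cap("wrist"); s=r.get_state(); print(s["tcp_pos"],s["eef_rot"]); img,K,R,t=c
L=[o for o in labels(c,.054)]
for o in L: print(o)
hsv=cv2.cvtColor(img,cv2.COLOR_RGB2HSV); kp=proj(K,R,t,[.507,.166,.093])[0].astype(int); print(kp)
sub=np.zeros(img.shape[:2],np.uint8); sub[kp[1]-28:kp[1]+28,kp[0]-33:kp[0]+33]=255
m=cv2.findNonZero(cv2.inRange(hsv,(0,0,0),(179,70,75))&sub); P=ray(K,R,t,m[:,0],.093)[:,:2]
d=cv2.fitLine(np.float32(P),cv2.DIST_L2,0,.01,.01).ravel(); print("bar angle",np.degrees(np.arctan2(d[1],d[0])),P.mean(0))
save("w8",img,(max(0,kp[0]-230),20,kp[0]+70,190),2.6)
E
```

```text
[0.43791375 0.21710599 0.29592664] [-1.79994416e+02  1.11418901e-02  4.66228301e+00]
([0.4614, -0.1188], 17.2, [0.014, 0.024], [632.0, 176.0])
([0.5123, 0.1007], -83.8, [0.013, 0.058], [437.0, 110.0])
([0.4995, 0.2219], 5.2, [0.025, 0.035], [318.0, 112.0])
([0.496, 0.2638], 3.6, [0.025, 0.035], [278.0, 112.0])
([0.4926, 0.3052], 2.0, [0.026, 0.035], [237.0, 112.0])
([0.4911, 0.3472], 5.3, [0.026, 0.037], [196.0, 111.0])
[379 109]
bar angle -78.595535 [0.50568958 0.16640713]
```

View pics/w8.png

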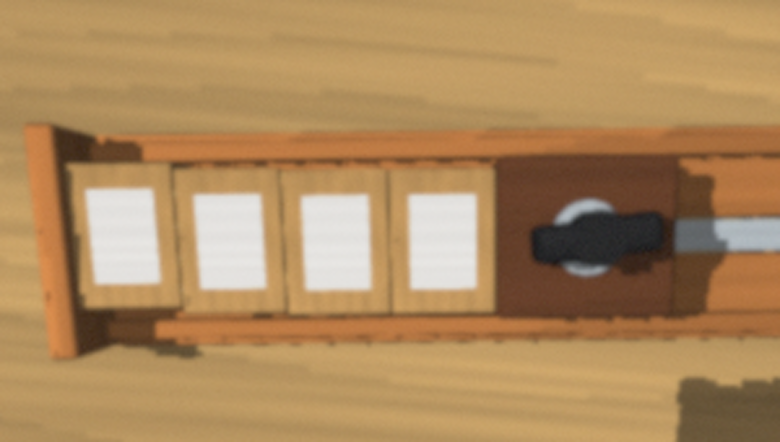

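The crop shows four cartons pitched about 42 mm apart, tight between the end plate and the stop. The knob bar is at −78.6°, about 84° of turn, so it is fully tight. The arm is clear, so I'm handing in.

```bash
python3 -c "
from plant import close_job
print(close_job())"
```

```text
the job is handed in; nothing more can be done
None
```

All four cartons in the basket are now crosswise in the rack, snug against the fixed end with the stop locked fully tight; the tin stayed in the basket, the coffee things were left alone, and the job was handed in after about 48 s (no verdict was returned).

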